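# Slide the glass dish into its corral

### The job

Push the glass dish across the worktop and through the narrow opening between the two front posts of the wooden-post corral, until the whole dish stands inside, behind those posts. Keep it flat on the worktop all the way, never lifting or tipping it, and do not disturb the jam jar, the tall tin or the silver shaker.

Things in the scene. Friction and masses are not known exactly. Their poses are not given: they have to be found in the camera images.
- dish: Low round clear-glass dish, loose, 98 mm across, 48 mm high, open at the top, floor 6 mm thick, about 64 mm across inside low down. A hanging tool up to 40 mm across fits down inside it to 10 mm above the worktop, so it can be pushed from outside or on the inner side of its wall. Origin at the centre of its underside, z up; yaw does not matter.
- corral: Pen fixed to the worktop, no floor: four dark wooden posts, 26 mm thick, 52 mm high, joined by thin brass rails (to 40 mm high) left, right and behind; the front, facing roughly world +y (within 26 degrees), is open. Origin on the worktop midway between the front posts, +x inward, y from post to post. Front posts centred at x = 0, y = +-65.5 mm: a 105 mm opening. Back rail at x = 165 mm.
- inside (a point): Point on the worktop on the corral's middle line, 85 mm inward of its origin: the dish centred here is wholly inside. The dish touches the back rail when its centre is 112 mm inward of the corral's origin.
- jar: Glass jam jar with a red lid, 65 mm across, 82 mm high, loose, a bystander, left of the corral's far side (another such jar stands far back at the wall). Origin at the centre of its underside.
- tall_tin: Tall food tin with a teal label, 75 mm across, 110 mm high, loose, a bystander. Origin at the centre of its underside.
- shaker: Slim silvery white tin shaker, 36 mm across, 60 mm high, loose, a bystander. Origin at the centre of its underside.
There are look-alikes about, which are no part of the job. What is meant by the dish is not orange, and is the larger of those in its own colour.

How it is judged:
On the way:
1. the dish passes through the opening between the front posts, flat on the worktop (x of dish in the frame of corral between -0.03 and 0.03 m and y of dish in the frame of corral between -0.015 and 0.015 m and height (world z) of dish below 0.008 m), for 0.05 s.
At the end, for the whole second after the job is handed in: The dish stands flat (within 0.08 rad) and still on the worktop inside the corral, its centre 55 to 118 mm behind the line through the front posts' middles and within 30 mm of the corral's middle line; jam jar, tall tin and shaker are each within 20 mm of where they stood (x of dish in the frame of corral between 0.055 and 0.118 m and y of dish in the frame of corral between -0.03 and 0.03 m and height (world z) of dish below 0.006 m and angle between dish's own z axis and vertical below 0.08 rad and linear speed of dish below 0.02 m/s and distance of each of jar, tall_tin, shaker from where it was at the start of the episode below 0.02 m); the robot touches nothing.
It fails at once if the dish is lifted more than 10 mm off the worktop (height (world z) of dish above 0.01 m).
It fails at once if the dish is tipped by more than 0.25 rad (angle between dish's own z axis and vertical above 0.25 rad).
It fails at once if the jam jar is shifted more than 20 mm or tipped over (distance of jar from where it was at the start of the episode above 0.02 m or angle between jar's own z axis and vertical above 0.3 rad).
It fails at once if the tall tin is shifted more than 20 mm or tipped over (distance of tall_tin from where it was at the start of the episode above 0.02 m or angle between tall_tin's own z axis and vertical above 0.3 rad).
It fails at once if the silver shaker is shifted more than 20 mm or tipped over (distance of shaker from where it was at the start of the episode above 0.02 m or angle between shaker's own z axis and vertical above 0.3 rad).
It also fails if it takes over 51 s, if anything falls off the work surface, if the arm or the gripper's body presses on something with over 40 N, if the wrist force passes 120 N, or if a joint passes its speed limit or range.

### The arm

A 7-joint arm with a two-finger parallel gripper is mounted at the origin on a cart in front of the work surface, level with it; the furniture and walls round the work are solid. World frame = base frame: x ahead of the robot, y to its left, z up, the work surface at z = 0. Lengths are in m, angles in rad, forces in N, time in s.
With the tool pointing down it reaches from about 0.4 to 0.85 m from the base axis. Payload 4.4 kg.
Tool frame: the origin (TCP) lies on the centre line of the jaws, within the pads' length; the fingertips stand 11 mm ahead of it and the grasp point (between the pads) lies 8 mm behind it; x points along the fingers, y is the direction in which the jaws open and shut, and the axes are right-handed (so a half turn about x gives the same grasp; the last joint's range is limited). The gripper opens to 94 mm and grips with 3 to 60 N. Pads are 16 mm wide; open, the fingers measure 119 mm over their backs; the gripper's body (75 mm by 177 mm) begins 78 mm behind the grasp point.
Start: joints at [1.063, 0.628, 0.038, 1.517, -0.027, 0.996, -0.02], TCP at [0.278, -0.588, 0.216] pointing down, gripper open.
Joint ranges: [-3.06, 3.06], [-0.37, 2.12], [-1.25, 1.32], [0.18, 2.47], [-1.1, 4.24], [0.23, 1.98], [-2.94, 2.94]. Speed limits (rad/s): [2.57, 2.57, 3.14, 3.14, 3.14, 3.14, 3.14].

### API

Orientations are given as [roll, pitch, yaw] about the fixed x, y, z axes, in that order (R = Rz(yaw) Ry(pitch) Rx(roll)).
In Python, from plant import env, vision, finder gives the robot as it stands.
- The arm moves only by the tool apply_moves, never from a script. Its argument "rows" is a list of rows, each an object of numbers: "claw": the closure, from 0 (fully open) to 1 (shut); "dx", "dy", "dz": the shift along the tool's x, y, z in mm; "ax", "ay", "az": the turn, a rotation vector about the tool's x, y, z in rad. In form: [{"claw": .., "dx": .., "dy": .., "dz": .., "ax": .., "ay": .., "az": ..}, ...]. A call has 1 to 10 rows; each row is the pose to reach, as a shift and turn from the pose commanded when the call began, along the tool's axes at that moment; what a row does not reach only later rows make up. A row lasts 1/10 s, in which the tool goes at most 50 mm and 8.59 degrees, less where a joint would pass 70% of its speed; a pose out of reach is approached as far as the arm can. A call with a gripper value outside its range is refused whole. The fingers move at their own pace and stop on an object; the grip force is fixed at half the most. Time passes only in rows, so rows that repeat a pose let the fingers close. It gives the time, the measured TCP pose, the force and the opening at its end, in the units of the state.
- env.observe(): the state, without advancing time (a new reading comes with each control period).
- vision.get_image(name): name is "side" or "top"; returns the picture (384x512x3 uint8, blue, green, red); there is no depth.
- vision.calibration(name): a dict with "camera_matrix" (3x3 intrinsics, pixels), "T" (4x4, takes a point from camera to world coordinates). Camera axes: x right, y down, z forward; pixel columns grow to the right and rows downward; lengths in m; the calibration is good to about 2 mm. A picture is of the moment at which its call begins. calibration takes no time and is no camera call.
- env.sign_off(): hands the job in, once; it reports no verdict.
Trained networks look in the newest picture that a camera, given by its name, has taken for a name from the list of things; names that differ only in an ending like _2 or _b are one class to them, and where a whole thing is asked for, a point or a joint stands for the part that bears it (a point fixed in the world has none). Each returns a list of dicts, best first, with "conf" (0 to 1); they miss things now and then, are a little off and sometimes report something else, mostly with a low value. They report only what shows in the picture. A call takes as long as a camera call. They do not tell look-alikes from the thing itself.
- finder.cut_out(label, camera): "mask" (384x512 bool, what is visible of it) and "point" ([column, row] in pixels, amid what is visible of it).
- finder.spot_point(label, camera): "point" ([column, row] in pixels: a listed point, or the origin of a listed thing).
The state is a dict: "clock": time; "joints": joint angles; "qvel": joint speeds; "joint_torque": joint torques, N m; "ee_pos": TCP position; "tcp_rot": TCP orientation; "contact_force": force on the tool from outside, world axes, zero at the start; "moment": the same for the moment, N m; "width": opening from 0.0 (shut) to 1.0 (fully open).
Only numpy, scipy, OpenCV 4.12 (cv2) and the standard library are available. Lean on these libraries where they do the work, as an engineer would, in place of code of your own. Each camera call takes 0.05 s, during which the arm holds its last target.

## Working session

There is one attempt and no reset: what is moved stays moved. The work goes in short steps, Python scripts to look and compute and a tool call to move; the robot and the scene stay as the last step left them, time stands still between calls to the robot, and variables do not carry over. Pictures are saved under pics/ and viewed, and the job is handed in when it is done.

Besides the shell and the picture viewer there is one more tool, called after ">>>" by a JSON object that holds its "method" and its "body". apply_moves: Moves the arm, as the interface text tells. Its arguments: {"type":"object","properties":{"rows":{"type":"array"}},"required":["rows"]}

```bash
mkdir -p pics; ls; python3 - <<'E'
from plant import env, vision, finder
import cv2, numpy as np
for n in ("side","top"):
    im=vision.get_image(n); cv2.imwrite(f"pics/{n}0.png",im)
    c=vision.calibration(n); print(n,c["camera_matrix"].round(1).tolist(),c["T"].round(4).tolist())
    for l in ("dish","corral","inside","jar","tall_tin","shaker"):
        print(l,[(np.round(d["point"],1).tolist(),round(d["conf"],2)) for d in finder.spot_point(l,n)])
print(env.observe())
E
```

```text
pics
side [[436.9, 0.0, 249.6], [0.0, 436.9, 190.9], [0.0, 0.0, 1.0]] [[-0.9057, -0.3085, 0.2907, 0.1586], [-0.4236, 0.681, -0.5973, 0.7792], [-0.0137, -0.6641, -0.7475, 1.0655], [0.0, 0.0, 0.0, 1.0]]
dish [([250.6, 255.2], 0.81), ([246.8, 296.8], 0.63), ([209.1, 312.5], 0.61)]
corral []
inside []
jar [([196.9, 189.8], 0.9)]
tall_tin [([295.3, 137.3], 0.81)]
shaker [([189.7, 283.0], 0.65), ([293.0, 138.3], 0.24)]
top [[383.6, 0.0, 254.7], [0.0, 383.6, 197.3], [0.0, 0.0, 1.0]] [[0.0156, -0.9972, 0.0737, 0.4724], [-0.9997, -0.017, -0.0185, -0.0253], [0.0197, -0.0733, -0.9971, 1.0866], [0.0, 0.0, 0.0, 1.0]]
dish [([109.6, 220.9], 0.79), ([186.3, 230.1], 0.72), ([145.8, 245.4], 0.62)]
corral []
inside []
jar [([232.9, 136.9], 0.83)]
tall_tin [([372.2, 203.5], 0.63)]
shaker [([130.7, 187.1], 0.46)]
{'clock': 0.7, 'joints': array([ 1.06320125,  0.6283589 ,  0.038486  ,  1.51740598, -0.02704609,
        0.99628363, -0.01998784]), 'qvel': array([ 0.00037733, -0.00087027,  0.00123724,  0.00061382,  0.00065962,
       -0.00023185,  0.00048651]), 'joint_torque': array([-7.93343697e-04, -5.49449193e+01,  1.14262786e+00, -1.86912042e+01,
       -5.22700686e-02,  1.59316754e-02,  6.38841811e-05]), 'ee_pos': array([ 0.27797033, -0.5875879 ,  0.21650289]), 'tcp_rot': array([ 2.53160593,  1.5706911 , -0.16821834]), 'contact_force': array([ 0.35111526,  0.80887202, -0.00655924]), 'moment': array([-0.07118211,  0.02466677,  0.01266297]), 'width': 1.0007268942522507}
```

View pics/side0.png

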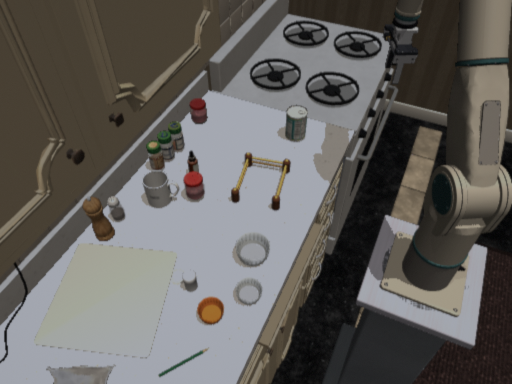

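View pics/top0.png

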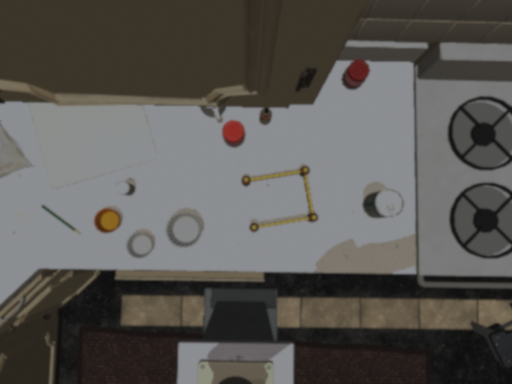

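```bash
cat > h.py <<'E'
from plant import env, vision, finder
import cv2, numpy as np
def bp(n,uv,z):
    c=vision.calibration(n);K=c["camera_matrix"];T=np.array(c["T"])
    r=T[:3,:3]@np.linalg.inv(K)@np.array([uv[0],uv[1],1.]);o=T[:3,3]
    return o+r*(z-o[2])/r[2]
def pj(n,p):
    c=vision.calibration(n);K=c["camera_matrix"];T=np.linalg.inv(np.array(c["T"]))
    q=K@(T[:3,:3]@np.array(p,float)+T[:3,3]); return q[:2]/q[2]
E
python3 - <<'E'
from h import *
im=cv2.imread("pics/side0.png"); cv2.imwrite("pics/side0z.png",cv2.resize(im[130:330,150:350],(800,800),interpolation=cv2.INTER_CUBIC)[:600])
im=cv2.imread("pics/top0.png"); cv2.imwrite("pics/top0z.png",cv2.resize(im[120:270,120:320],(800,600),interpolation=cv2.INTER_CUBIC))
for uv in ((109.6,220.9),(186.3,230.1),(145.8,245.4),(232.9,136.9),(372.2,203.5),(130.7,187.1)): print("top",uv,bp("top",uv,0).round(3))
for uv in ((250.6,255.2),(246.8,296.8),(209.1,312.5),(196.9,189.8),(295.3,137.3),(189.7,283)): print("side",uv,bp("side",uv,0).round(3))
E
```

```text
top (109.6, 220.9) [0.479 0.361 0.   ]
top (186.3, 230.1) [0.457 0.146 0.   ]
top (145.8, 245.4) [0.412 0.257 0.   ]
top (232.9, 136.9) [0.725 0.02  0.   ]
top (372.2, 203.5) [ 0.541 -0.381  0.   ]
top (130.7, 187.1) [0.576 0.306 0.   ]
side (250.6, 255.2) [0.465 0.152 0.   ]
side (246.8, 296.8) [0.419 0.276 0.   ]
side (209.1, 312.5) [0.489 0.358 0.   ]
side (196.9, 189.8) [ 0.732 -0.005  0.   ]
side (295.3, 137.3) [ 0.532 -0.378  0.   ]
side (189.7, 283) [0.579 0.303 0.   ]
```

View pics/side0z.png

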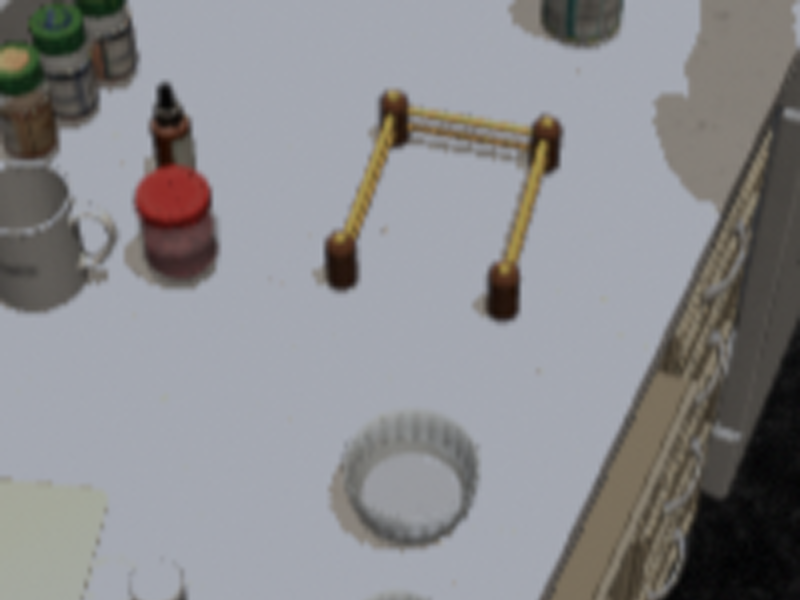

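View pics/top0z.png

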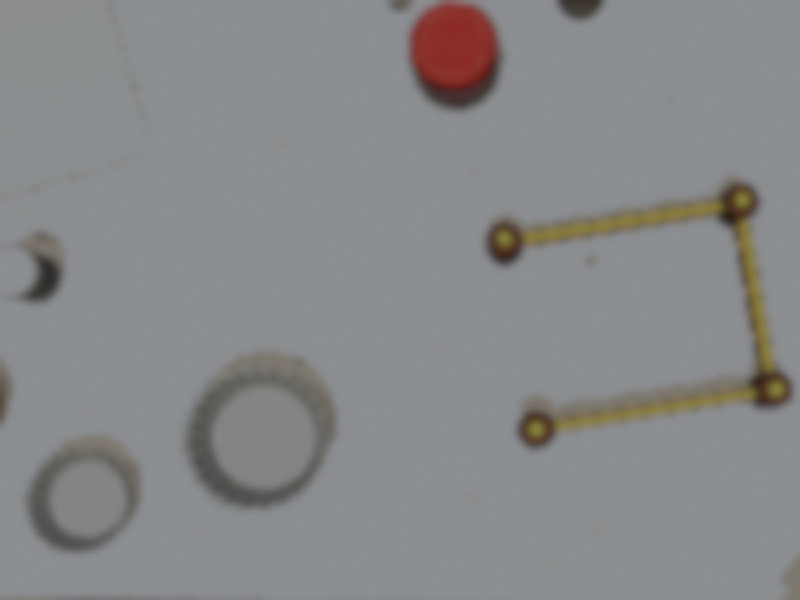

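```bash
cat >> h.py <<'E'
from scipy.optimize import least_squares, minimize
def fitdish(n,guess,rb=0.040):
    L=finder.cut_out("dish",n); g=pj(n,[*guess,0.024]); 
    L=[d for d in L if np.hypot(*(np.array(d["point"])-g))<12]
    if not L: return None
    m=L[0]["mask"].astype(np.uint8)
    a=np.linspace(0,2*np.pi,60)
    cs=max(cv2.findContours(m,0,2)[0],key=cv2.contourArea); h=cv2.convexHull(cs)[:,0,:]
    M=np.zeros((384*4,512*4),np.uint8); cv2.fillPoly(M,[np.int32((h+.5)*4)],1)
    def f(p,full=False):
        P=[pj(n,[p[0]+r*np.cos(t),p[1]+r*np.sin(t),z]) for r,z in((rb,0.),(.049,.048)) for t in a]
        q=cv2.convexHull(np.float32(P)); R=np.zeros_like(M); cv2.fillPoly(R,[np.int32((q[:,0]+.5)*4)],1)
        return -((M&R).sum()/(M|R).sum())
    r=minimize(f,guess,method="Nelder-Mead",options=dict(initial_simplex=np.array([guess,[guess[0]+.01,guess[1]],[guess[0],guess[1]+.01]]),xatol=1e-4,fatol=1e-4))
    return r.x,-r.fun
E
python3 - <<'E'
from h import *
for n in("top","side"):
    vision.get_image(n)
    for rb in (.034,.040,.046): print(n,rb,fitdish(n,[.46,.148],rb))
un=lambda z,o:[(z[0]+.5)/4-.5+o[0],(z[1]+.5)/4-.5+o[1]]
obs={"top":[un(z,(120,120)) for z in((505,240),(536,429),(739,200),(773,388))],
"side":[un(z,(150,130)) for z in((341,238),(504,268),(394,97),(546,122))]}
# posts order: far-front, near-front, far-back, near-back. corral +x inward(-y world), y = z cross x => +x world
loc=[(0,.0655),(0,-.0655),(.165,.0655),(.165,-.0655)]
for n in obs:
    w=np.array([bp(n,u,.051)[:2] for u in obs[n]]); print(n,w.round(4).tolist())
    fl=np.linalg.norm(w[0]-w[1]),np.linalg.norm(w[2]-w[3]),np.linalg.norm(w[0]-w[2]),np.linalg.norm(w[1]-w[3]); print(np.round(fl,4))
    def res(p):
        R=np.array([[np.cos(p[2]),-np.sin(p[2])],[np.sin(p[2]),np.cos(p[2])]])
        return np.concatenate([pj(n,[*(p[:2]+R@l),.051])-u for l,u in zip(loc,obs[n])])
    r=least_squares(res,[.53,-.02,-1.57]); print(n,r.x,r.fun.round(1))
s=env.observe();
from scipy.spatial.transform import Rotation as Ro
print(Ro.from_euler("xyz",s["tcp_rot"]).as_matrix().round(3))
E
```

```text
Traceback (most recent call last):
  File "h.py", line 23, in fitdish
    r=minimize(f,guess,method="Nelder-Mead",options=dict(initial_simplex=np.array([guess,[guess[0]+.01,guess[1]],[guess[0],guess[1]+.01]]),xatol=1e-4,fatol=1e-4))
  File "h.py", line 20, in f
    P=[pj(n,[p[0]+r*np.cos(t),p[1]+r*np.sin(t),z]) for r,z in((rb,0.),(.049,.048)) for t in a]
       ~~^^^^^^^^^^^^^^^^^^^^^^^^^^^^^^^^^^^^^^^^^
  File "h.py", line 8, in pj
    c=vision.calibration(n);K=c["camera_matrix"];T=np.linalg.inv(np.array(c["T"]))
ValueError: time passes only in moves, steps and waits
```

```bash
python3 - <<'E'
s=open("h.py").read()
s=s.replace("def bp","CAL={n:vision.calibration(n) for n in('top','side')}\ndef bp",1).replace("c=vision.calibration(n)","c=CAL[n]")
s=s.replace("def fitdish(n,guess,rb=0.040):","def fitdish(n,guess,rbs=(.034,.04,.046)):\n    out=[]").replace("    r=minimize(f","    for rb in rbs:\n     r=minimize(f").replace("    return r.x,-r.fun","     out.append((rb,r.x.round(4).tolist(),round(-r.fun,3)))\n    return out").replace("full=False","full=False,*k")
s=s.replace("def f(p,full=False,*k):","def f(p):")
open("h.py","w").write(s)
E
cat > fit.py <<'E'
from h import *
for n in("top","side"):
    vision.get_image(n); print(n,fitdish(n,[.46,.148]))
un=lambda z,o:[(z[0]+.5)/4-.5+o[0],(z[1]+.5)/4-.5+o[1]]
obs={"top":[un(z,(120,120)) for z in((505,240),(536,429),(739,200),(773,388))],
"side":[un(z,(150,130)) for z in((341,238),(504,268),(394,97),(546,122))]}
loc=[(0,.0655),(0,-.0655),(.165,.0655),(.165,-.0655)]
for n in obs:
    w=np.array([bp(n,u,.051)[:2] for u in obs[n]]); print(n,w.round(4).tolist())
    fl=np.linalg.norm(w[0]-w[1]),np.linalg.norm(w[2]-w[3]),np.linalg.norm(w[0]-w[2]),np.linalg.norm(w[1]-w[3]); print(np.round(fl,4))
    def res(p):
        R=np.array([[np.cos(p[2]),-np.sin(p[2])],[np.sin(p[2]),np.cos(p[2])]])
        return np.concatenate([pj(n,[*(p[:2]+R@l),.051])-u for l,u in zip(loc,obs[n])])
    r=least_squares(res,[.53,-.02,-1.57]); print(n,r.x,r.fun.round(1))
s=env.observe();
from scipy.spatial.transform import Rotation as Ro
print(s["clock"],Ro.from_euler("xyz",s["tcp_rot"]).as_matrix().round(3).tolist())
E
python3 fit.py
```

```text
top [(0.034, [0.459, 0.147], np.float64(0.931)), (0.04, [0.459, 0.147], np.float64(0.931)), (0.046, [0.4584, 0.1457], np.float64(0.914))]
side [(0.034, [0.46, 0.1492], np.float64(0.922)), (0.04, [0.4611, 0.1463], np.float64(0.965)), (0.046, [0.4635, 0.1417], np.float64(0.903))]
top [[0.5966, -0.0197], [0.469, -0.0428], [0.627, -0.1788], [0.4992, -0.2027]]
[0.1297 0.13   0.162  0.1627]
top [ 0.53278009 -0.02993374 -1.38560813] [-0.7 -0.2 -0.3  0.2  0.4 -0.2  0.5  0.2]
side [[0.5979, -0.019], [0.4703, -0.043], [0.628, -0.1799], [0.5006, -0.2045]]
[0.1299 0.1297 0.1637 0.1644]
side [ 0.53401715 -0.03063003 -1.3852345 ] [-0.2  0.1  0.2  0.1 -0.1 -0.2  0.2 -0. ]
1.0 [[0.0, 0.428, -0.904], [0.0, -0.904, -0.428], [-1.0, 0.0, -0.0]]
```

>>> {"method": "apply_moves", "body": {"rows": [{"claw":0.84,"dx":0,"dy":-15,"dz":-25,"ax":-0.06,"ay":0,"az":0},{"claw":0.84,"dx":0,"dy":-38,"dz":-62,"ax":-0.14,"ay":0,"az":0},{"claw":0.84,"dx":0,"dy":-62,"dz":-101,"ax":-0.22,"ay":0,"az":0},{"claw":0.84,"dx":0,"dy":-86,"dz":-141,"ax":-0.3,"ay":0,"az":0},{"claw":0.84,"dx":0,"dy":-110,"dz":-181,"ax":-0.38,"ay":0,"az":0},{"claw":0.84,"dx":0,"dy":-134,"dz":-221,"ax":-0.46,"ay":0,"az":0},{"claw":0.84,"dx":0,"dy":-158,"dz":-261,"ax":-0.54,"ay":0,"az":0},{"claw":0.84,"dx":0,"dy":-182,"dz":-300,"ax":-0.62,"ay":0,"az":0},{"claw":0.84,"dx":0,"dy":-200,"dz":-330,"ax":-0.68,"ay":0,"az":0},{"claw":0.84,"dx":0,"dy":-210,"dz":-345,"ax":-0.7,"ay":0,"az":0}]}}

```text
clock: 2.0
ee_pos: [0.5021, -0.2467, 0.2167]
tcp_rot: [2.708, 1.569, 0.714]
contact_force: [-0.9, -0.5, -1.0]
width: 0.187
```

```bash
cat > st.py <<'E'
import sys
from h import *
from scipy.spatial.transform import Rotation as Ro
s=env.observe(); R=Ro.from_euler("xyz",s["tcp_rot"]).as_matrix()
o=np.array([.5334,-.0303]);u=np.array([.1843,-.9829]);v=np.array([.9829,.1843])
p=s["ee_pos"]
print(s["clock"],p.round(4),R.round(3).tolist(),"w",round(s["width"],3),"F",s["contact_force"].round(1),"corral",((p[:2]-o)@u).round(4),((p[:2]-o)@v).round(4))
print("jaw angle",np.degrees(np.arctan2(R[1,1],R[0,1])).round(2))
if len(sys.argv)>3:
    t=np.array([float(a) for a in sys.argv[1:4]])
    if len(sys.argv)>4: t=np.array([*(o+u*t[0]+v*t[1]),t[2]])
    print("target",t.round(4),"tool shift mm",(R.T@(t-p)*1000).round(1))
E
python3 st.py .460 .1467 .2
```

```text
2.0 [ 0.5021 -0.2467  0.2167] [[0.001, 0.912, -0.411], [0.001, -0.411, -0.912], [-1.0, 0.001, -0.002]] w 0.187 F [-0.9 -0.5 -1. ] corral 0.207 -0.0706
jaw angle -24.25
target [0.46   0.1467 0.2   ] tool shift mm [  17.2 -200.  -341.4]
```

>>> {"method": "apply_moves", "body": {"rows": [{"claw":0.84,"dx":1,"dy":-15,"dz":-25,"ax":-0.06,"ay":0,"az":0},{"claw":0.84,"dx":3,"dy":-36,"dz":-62,"ax":-0.14,"ay":0,"az":0},{"claw":0.84,"dx":5,"dy":-59,"dz":-101,"ax":-0.22,"ay":0,"az":0},{"claw":0.84,"dx":7,"dy":-82,"dz":-140,"ax":-0.3,"ay":0,"az":0},{"claw":0.84,"dx":9,"dy":-105,"dz":-180,"ax":-0.38,"ay":0,"az":0},{"claw":0.84,"dx":11,"dy":-128,"dz":-220,"ax":-0.46,"ay":0,"az":0},{"claw":0.84,"dx":13,"dy":-152,"dz":-260,"ax":-0.54,"ay":0,"az":0},{"claw":0.84,"dx":15,"dy":-176,"dz":-300,"ax":-0.59,"ay":0,"az":0},{"claw":0.84,"dx":17,"dy":-194,"dz":-330,"ax":-0.61,"ay":0,"az":0},{"claw":0.84,"dx":17,"dy":-200,"dz":-341,"ax":-0.61,"ay":0,"az":0}]}}

```text
clock: 3.0
ee_pos: [0.4596, 0.1459, 0.1996]
tcp_rot: [2.77, 1.57, 1.384]
contact_force: [0.5, 0.6, 0.1]
width: 0.158
```

```bash
python3 st.py .460 .1467 .07; python3 - <<'E'
from h import *
for n in("side","top"):
    im=vision.get_image(n); cv2.imwrite(f"pics/{n}1.png",cv2.resize(im[120:320,110:360],(800,640),interpolation=cv2.INTER_CUBIC)[:600])
E
```

```text
3.0 [0.4596 0.1459 0.1996] [[0.0, 0.983, 0.183], [0.001, 0.183, -0.983], [-1.0, 0.0, -0.001]] w 0.158 F [0.5 0.6 0.1] corral -0.1868 -0.0401
jaw angle 10.56
target [0.46   0.1467 0.07  ] tool shift mm [129.6   0.5  -0.5]
```

View pics/side1.png

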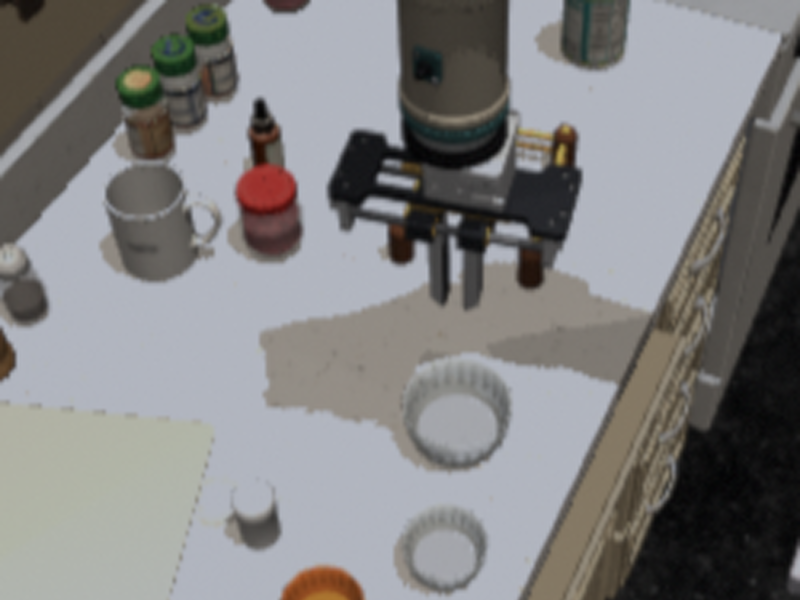

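>>> {"method": "apply_moves", "body": {"rows": [{"claw":0.84,"dx":20,"dy":0,"dz":0,"ax":0,"ay":0,"az":0},{"claw":0.84,"dx":45,"dy":0,"dz":0,"ax":0,"ay":0,"az":0},{"claw":0.84,"dx":70,"dy":0,"dz":0,"ax":0,"ay":0,"az":0},{"claw":0.84,"dx":95,"dy":0,"dz":0,"ax":0,"ay":0,"az":0},{"claw":0.84,"dx":115,"dy":0,"dz":0,"ax":0,"ay":0,"az":0},{"claw":0.84,"dx":130,"dy":0,"dz":0,"ax":0,"ay":0,"az":0},{"claw":0.84,"dx":145,"dy":0,"dz":0,"ax":0,"ay":0,"az":0},{"claw":0.84,"dx":158,"dy":0,"dz":0,"ax":0,"ay":0,"az":0},{"claw":0.84,"dx":169,"dy":0,"dz":0,"ax":0,"ay":0,"az":0},{"claw":0.84,"dx":175,"dy":0,"dz":0,"ax":0,"ay":0,"az":0}]}}

```text
clock: 4.1
ee_pos: [0.4603, 0.1407, 0.0237]
tcp_rot: [-0.47, 1.569, -1.863]
contact_force: [0.3, -0.5, 0.8]
width: 0.161
```

```bash
python3 st.py -0.09 0 .024 c; python3 - <<'E'
from h import *
for n in("side","top"):
    im=vision.get_image(n); cv2.imwrite(f"pics/{n}2.png",cv2.resize(im[120:320,110:360],(800,640),interpolation=cv2.INTER_CUBIC)[:600])
E
```

```text
4.1 [0.4603 0.1407 0.0237] [[-0.001, 0.984, 0.177], [-0.002, 0.177, -0.984], [-1.0, -0.001, 0.002]] w 0.161 F [ 0.3 -0.5  0.8] corral -0.1816 -0.0403
jaw angle 10.2
target [0.5168 0.0582 0.024 ] tool shift mm [-0.2 41.  91.3]
```

View pics/side2.png

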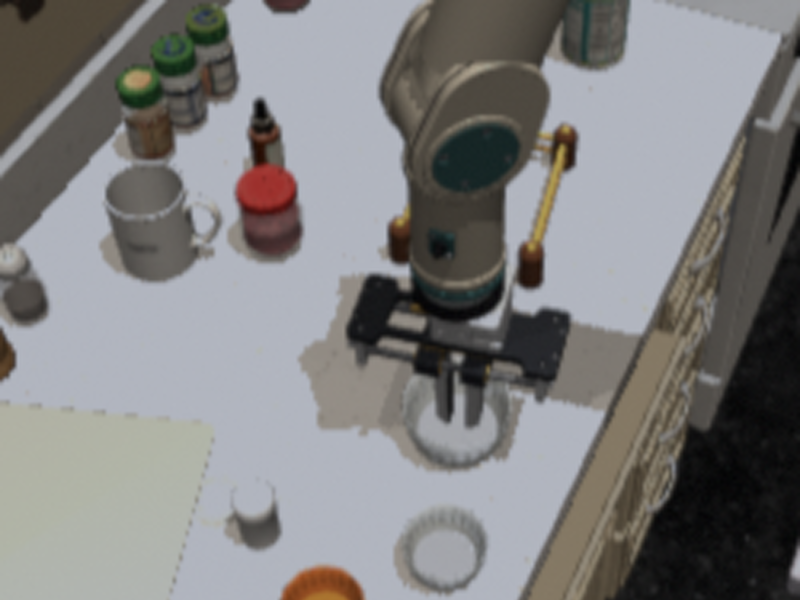

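View pics/top2.png

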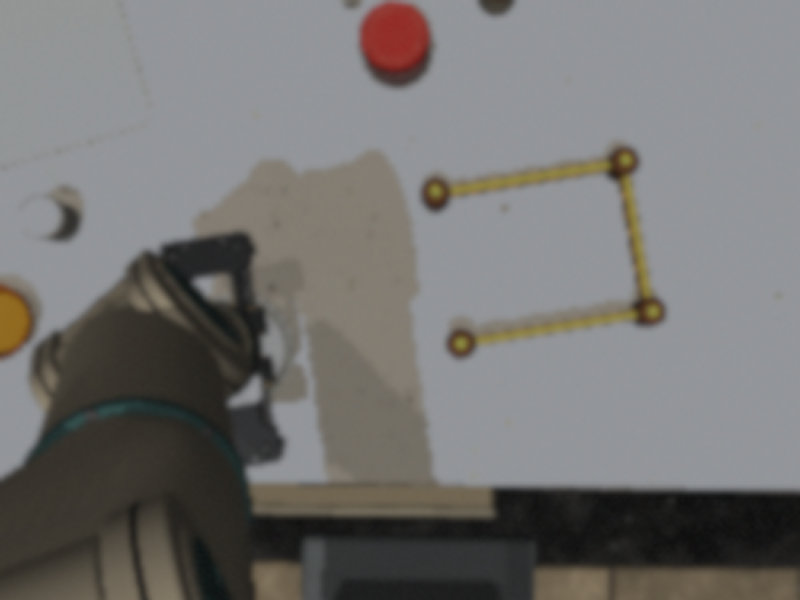

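>>> {"method": "apply_moves", "body": {"rows": [{"claw":0.84,"dx":0,"dy":6,"dz":8,"ax":0,"ay":0,"az":0},{"claw":0.84,"dx":0,"dy":14,"dz":18,"ax":0,"ay":0,"az":0},{"claw":0.84,"dx":0,"dy":22,"dz":29,"ax":0,"ay":0,"az":0},{"claw":0.84,"dx":0,"dy":30,"dz":40,"ax":0,"ay":0,"az":0},{"claw":0.84,"dx":0,"dy":36,"dz":52,"ax":0,"ay":0,"az":0},{"claw":0.84,"dx":0,"dy":40,"dz":64,"ax":0,"ay":0,"az":0},{"claw":0.84,"dx":0,"dy":41,"dz":76,"ax":0,"ay":0,"az":0},{"claw":0.84,"dx":0,"dy":41,"dz":88,"ax":0,"ay":0,"az":0},{"claw":0.84,"dx":0,"dy":41,"dz":100,"ax":0,"ay":0,"az":0},{"claw":0.84,"dx":0,"dy":41,"dz":108,"ax":0,"ay":0,"az":0}]}}

```text
clock: 5.2
ee_pos: [0.5199, 0.0429, 0.0246]
tcp_rot: [0.429, 1.571, -0.961]
contact_force: [-0.8, 2.3, 2.0]
width: 0.159
```

```bash
python3 st.py -0.05 0 .024 c; python3 - <<'E'
from h import *
for n in("side","top"):
    im=vision.get_image(n); cv2.imwrite(f"pics/{n}3.png",cv2.resize(im[150:300,170:370],(800,600),interpolation=cv2.INTER_CUBIC)[:600])
    print([(d["point"],d["conf"]) for d in finder.spot_point("dish",n)])
E
```

```text
5.2 [0.5199 0.0429 0.0246] [[0.0, 0.984, 0.179], [-0.0, 0.179, -0.984], [-1.0, 0.0, 0.0]] w 0.159 F [-0.8  2.3  2. ] corral -0.0744 0.0002
jaw angle 10.32
target [0.5242 0.0188 0.024 ] tool shift mm [ 0.6 -0.1 24.4]
[([213.0, 310.2], 0.92), ([250.7, 296.0], 0.8), ([246.3, 226.9], 0.77)]
[([109.2, 224.2], 0.72), ([145.5, 243.9], 0.59)]
```

View pics/side3.png

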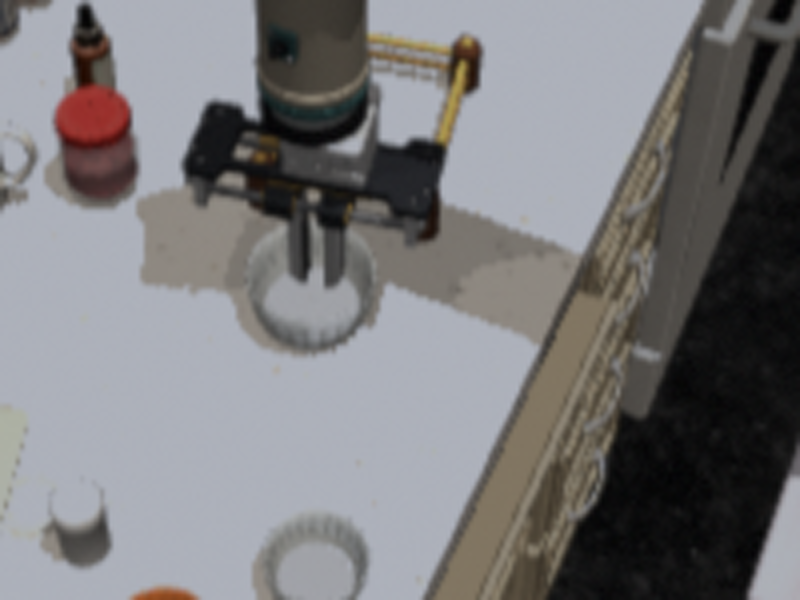

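View pics/top3.png

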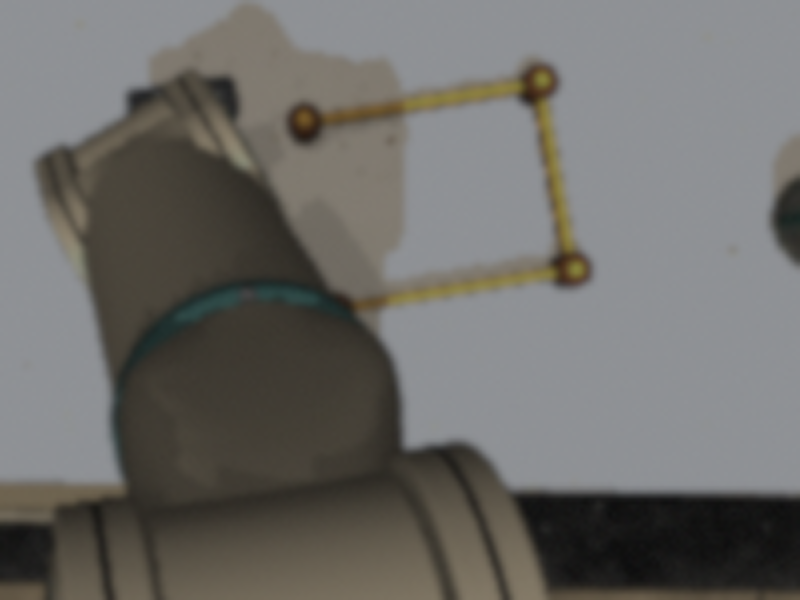

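```bash
cat > ov.py <<'E'
import sys
from h import *
o=np.array([.5334,-.0303]);u=np.array([.1843,-.9829]);v=np.array([.9829,.1843])
out=sys.argv[1]; cx,cy=float(sys.argv[2]),float(sys.argv[3])
im=vision.get_image("side"); print([(np.round(d["point"],1).tolist(),((bp("side",d["point"],0)[:2]-[.005,.005]-o)@u).round(3),((bp("side",d["point"],0)[:2]-[.005,.005]-o)@v).round(3)) for d in finder.spot_point("dish","side")])
c=o+u*cx+v*cy
x0,y0=170,130
Z=cv2.resize(im[y0:y0+150,x0:x0+200],(800,600),interpolation=cv2.INTER_CUBIC)
t=np.linspace(0,2*np.pi,80)
for r,z,col in((.049,.048,(0,0,255)),(.04,0,(0,160,0))):
    P=np.array([pj("side",[c[0]+r*np.cos(a),c[1]+r*np.sin(a),z]) for a in t])
    cv2.polylines(Z,[np.int32(((P-[x0,y0])+.5)*4-.5)],True,col,1,cv2.LINE_AA)
cv2.imwrite(out,Z)
E
python3 ov.py pics/ov3.png -0.095 0
```

```text
[([212.0, 312.4], np.float64(-0.383), np.float64(0.015)), ([250.6, 295.7], np.float64(-0.312), np.float64(-0.071)), ([245.1, 227.6], np.float64(-0.095), np.float64(0.001))]
```

View pics/ov3.png

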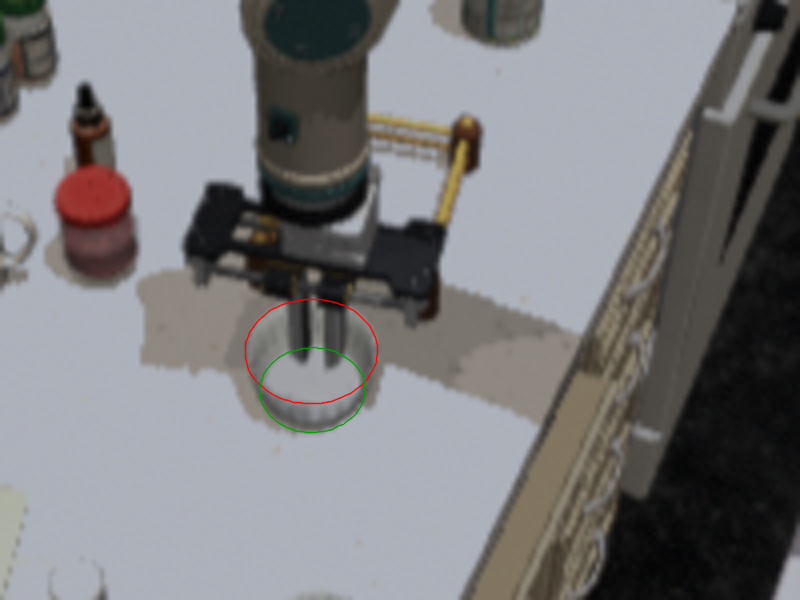

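>>> {"method": "apply_moves", "body": {"rows": [{"claw":0.84,"dx":0,"dy":0,"dz":6,"ax":0,"ay":0,"az":0},{"claw":0.84,"dx":0,"dy":0,"dz":14,"ax":0,"ay":0,"az":0},{"claw":0.84,"dx":0,"dy":0,"dz":22,"ax":0,"ay":0,"az":0},{"claw":0.84,"dx":0,"dy":0,"dz":30,"ax":0,"ay":0,"az":0},{"claw":0.84,"dx":0,"dy":0,"dz":38,"ax":0,"ay":0,"az":0},{"claw":0.84,"dx":0,"dy":0,"dz":46,"ax":0,"ay":0,"az":0},{"claw":0.84,"dx":0,"dy":0,"dz":53,"ax":0,"ay":0,"az":0},{"claw":0.84,"dx":0,"dy":0,"dz":59,"ax":0,"ay":0,"az":0},{"claw":0.84,"dx":0,"dy":0,"dz":65,"ax":0,"ay":0,"az":0},{"claw":0.84,"dx":0,"dy":0,"dz":70,"ax":0,"ay":0,"az":0}]}}

```text
clock: 6.5
ee_pos: [0.5324, -0.0252, 0.0245]
tcp_rot: [-0.797, 1.571, -2.187]
contact_force: [0.2, 2.3, -1.0]
width: 0.156
```

```bash
python3 st.py 0.107 0 .024 c; python3 ov.py pics/ov4.png -0.023 0
```

```text
6.5 [ 0.5324 -0.0252  0.0245] [[-0.0, 0.984, 0.18], [-0.0, 0.18, -0.984], [-1.0, -0.0, 0.0]] w 0.156 F [ 0.2  2.3 -1. ] corral -0.0052 -0.0
jaw angle 10.36
target [ 0.5531 -0.1355  0.024 ] tool shift mm [  0.5   0.5 112.2]
[([249.1, 296.5], np.float64(-0.315), np.float64(-0.068)), ([213.3, 313.1], np.float64(-0.384), np.float64(0.011)), ([254.0, 212.8], np.float64(-0.033), np.float64(-0.011))]
```

View pics/ov4.png

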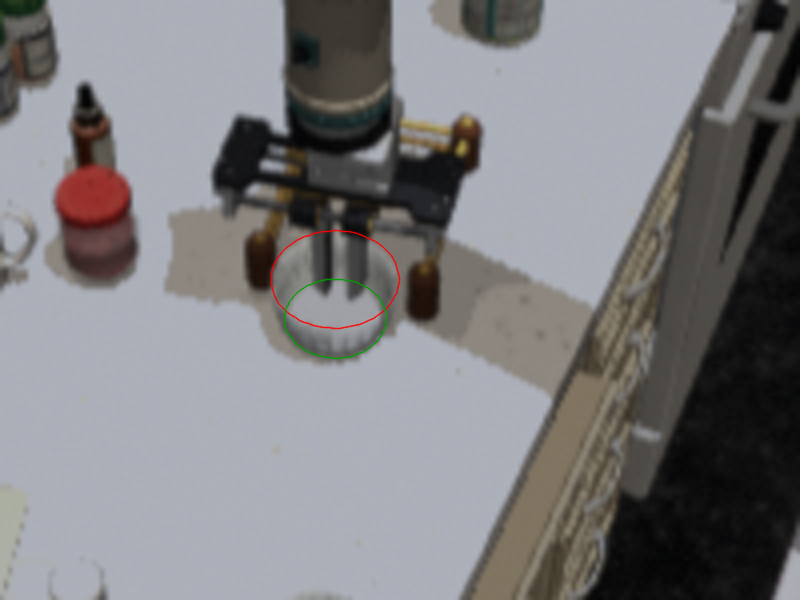

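>>> {"method": "apply_moves", "body": {"rows": [{"claw":0.84,"dx":0,"dy":0,"dz":5,"ax":0,"ay":0,"az":0},{"claw":0.84,"dx":0,"dy":0,"dz":10,"ax":0,"ay":0,"az":0},{"claw":0.84,"dx":0,"dy":0,"dz":15,"ax":0,"ay":0,"az":0},{"claw":0.84,"dx":0,"dy":0,"dz":21,"ax":0,"ay":0,"az":0},{"claw":0.84,"dx":0,"dy":0,"dz":27,"ax":0,"ay":0,"az":0},{"claw":0.84,"dx":0,"dy":0,"dz":33,"ax":0,"ay":0,"az":0},{"claw":0.84,"dx":0,"dy":0,"dz":39,"ax":0,"ay":0,"az":0},{"claw":0.84,"dx":0,"dy":0,"dz":45,"ax":0,"ay":0,"az":0},{"claw":0.84,"dx":0,"dy":0,"dz":51,"ax":0,"ay":0,"az":0},{"claw":0.84,"dx":0,"dy":0,"dz":56,"ax":0,"ay":0,"az":0}]}}

```text
clock: 7.6
ee_pos: [0.5425, -0.0804, 0.0245]
tcp_rot: [0.041, 1.571, -1.349]
contact_force: [-0.1, 1.5, 0.2]
width: 0.158
```

```bash
python3 st.py 0.107 0 .024 c; python3 ov.py pics/ov5.png 0.03 0
```

```text
7.6 [ 0.5425 -0.0804  0.0245] [[0.0, 0.984, 0.18], [-0.0, 0.18, -0.984], [-1.0, 0.0, 0.0]] w 0.158 F [-0.1  1.5  0.2] corral 0.0509 -0.0003
jaw angle 10.35
target [ 0.5531 -0.1355  0.024 ] tool shift mm [ 0.5  0.5 56.1]
[([258.1, 199.0], np.float64(0.025), np.float64(-0.01)), ([212.2, 312.1], np.float64(-0.382), np.float64(0.014)), ([248.7, 296.2], np.float64(-0.315), np.float64(-0.067))]
```

View pics/ov5.png

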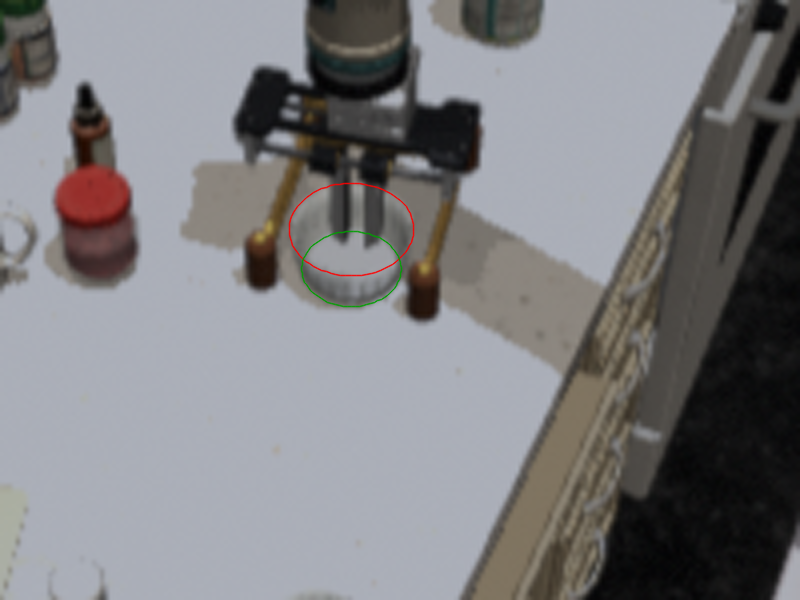

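>>> {"method": "apply_moves", "body": {"rows": [{"claw":0.84,"dx":0,"dy":0,"dz":6,"ax":0,"ay":0,"az":0},{"claw":0.84,"dx":0,"dy":0,"dz":13,"ax":0,"ay":0,"az":0},{"claw":0.84,"dx":0,"dy":0,"dz":20,"ax":0,"ay":0,"az":0},{"claw":0.84,"dx":0,"dy":0,"dz":28,"ax":0,"ay":0,"az":0},{"claw":0.84,"dx":0,"dy":0,"dz":36,"ax":0,"ay":0,"az":0},{"claw":0.84,"dx":0,"dy":0,"dz":43,"ax":0,"ay":0,"az":0},{"claw":0.84,"dx":0,"dy":0,"dz":49,"ax":0,"ay":0,"az":0},{"claw":0.84,"dx":0,"dy":0,"dz":54,"ax":0,"ay":0,"az":0},{"claw":0.84,"dx":0,"dy":0,"dz":57,"ax":0,"ay":0,"az":0},{"claw":0.84,"dx":0,"dy":0,"dz":58,"ax":0,"ay":0,"az":0}]}}

```text
clock: 8.7
ee_pos: [0.5529, -0.1371, 0.0245]
tcp_rot: [-2.538, 1.571, 2.355]
contact_force: [-0.5, 1.6, 0.1]
width: 0.16
```

```bash
python3 st.py 0.107 0 .024 c; python3 ov.py pics/ov6.png 0.087 0
```

```text
8.7 [ 0.5529 -0.1371  0.0245] [[-0.0, 0.984, 0.18], [0.0, 0.18, -0.984], [-1.0, -0.0, -0.0]] w 0.16 F [-0.5  1.6  0.1] corral 0.1086 -0.0005
jaw angle 10.35
target [ 0.5531 -0.1355  0.024 ] tool shift mm [ 0.5  0.5 -1.6]
[([248.9, 297.4], np.float64(-0.318), np.float64(-0.068)), ([213.8, 309.4], np.float64(-0.374), np.float64(0.013)), ([261.1, 185.9], np.float64(0.083), np.float64(-0.006))]
```

View pics/ov6.png

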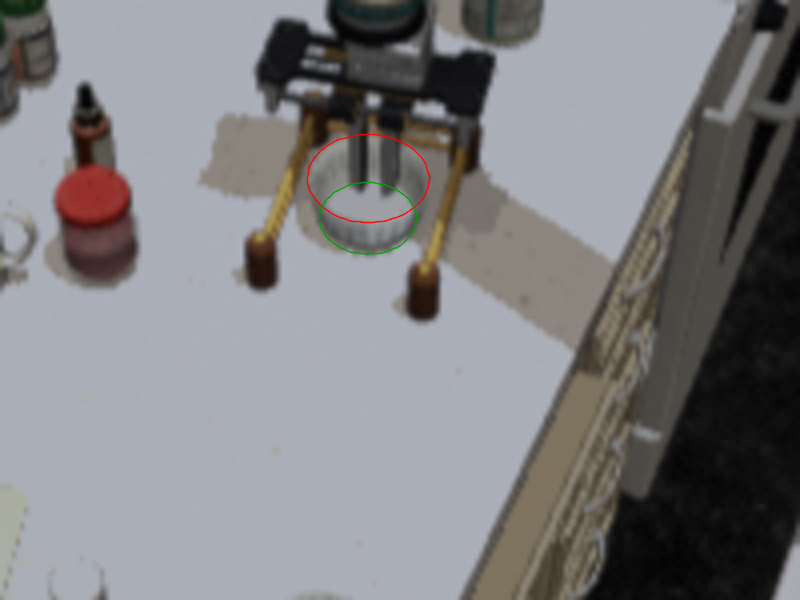

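Inside at about 85 mm. Now I'll back off the wall 10 mm and lift straight out.

>>> {"method": "apply_moves", "body": {"rows": [{"claw":0.84,"dx":0,"dy":0,"dz":-4,"ax":0,"ay":0,"az":0},{"claw":0.84,"dx":0,"dy":0,"dz":-8,"ax":0,"ay":0,"az":0},{"claw":0.84,"dx":0,"dy":0,"dz":-10,"ax":0,"ay":0,"az":0},{"claw":0.84,"dx":-5,"dy":0,"dz":-10,"ax":0,"ay":0,"az":0},{"claw":0.84,"dx":-20,"dy":0,"dz":-10,"ax":0,"ay":0,"az":0},{"claw":0.84,"dx":-40,"dy":0,"dz":-10,"ax":0,"ay":0,"az":0},{"claw":0.84,"dx":-65,"dy":0,"dz":-10,"ax":0,"ay":0,"az":0},{"claw":0.84,"dx":-95,"dy":0,"dz":-10,"ax":0,"ay":0,"az":0},{"claw":0.84,"dx":-125,"dy":0,"dz":-10,"ax":0,"ay":0,"az":0},{"claw":0.84,"dx":-150,"dy":0,"dz":-10,"ax":0,"ay":0,"az":0}]}}

```text
clock: 9.8
ee_pos: [0.5515, -0.1271, 0.1775]
tcp_rot: [1.16, 1.568, -0.23]
contact_force: [0.1, -1.0, 0.2]
width: 0.163
```

```bash
python3 st.py; python3 ov.py pics/ov7.png 0.087 0; python3 - <<'E'
from h import *
o=np.array([.5334,-.0303]);u=np.array([.1843,-.9829]);v=np.array([.9829,.1843])
im=vision.get_image("side"); r=fitdish("side",list(o+.085*u)); print([(a,((np.array(b)-o)@u).round(4),((np.array(b)-o)@v).round(4),c) for a,b,c in r or []])
im=vision.get_image("top"); cv2.imwrite("pics/top7.png",im)
for n in("top","side"):
  for l in("jar","tall_tin","shaker"): print(n,l,[(np.round(d["point"],1).tolist(),round(d["conf"],2)) for d in finder.spot_point(l,n)])
E
```

```text
9.8 [ 0.5515 -0.1271  0.1775] [[0.002, 0.984, 0.18], [-0.001, 0.18, -0.984], [-1.0, 0.002, 0.001]] w 0.163 F [ 0.1 -1.   0.2] corral 0.0985 -0.0
jaw angle 10.36
[([210.3, 309.0], np.float64(-0.375), np.float64(0.022)), ([249.4, 296.8], np.float64(-0.316), np.float64(-0.069)), ([262.1, 184.9], np.float64(0.088), np.float64(-0.008)), ([187.0, 286.2], np.float64(-0.327), np.float64(0.105))]
[(0.034, np.float64(0.0877), np.float64(0.0005), np.float64(0.937)), (0.04, np.float64(0.0889), np.float64(0.0008), np.float64(0.909)), (0.046, np.float64(0.1008), np.float64(0.0036), np.float64(0.842))]
top jar [([236.7, 139.4], 0.61)]
top tall_tin [([369.7, 205.2], 0.97)]
top shaker [([128.5, 187.1], 0.73)]
side jar [([196.1, 191.5], 0.67)]
side tall_tin [([295.0, 135.2], 0.9)]
side shaker [([187.5, 286.7], 0.67)]
```

View pics/ov7.png

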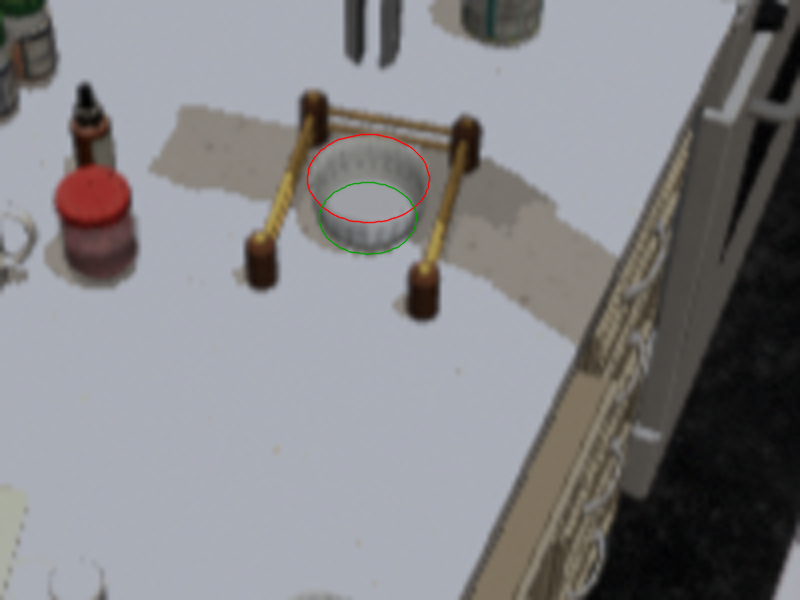

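View pics/top7.png

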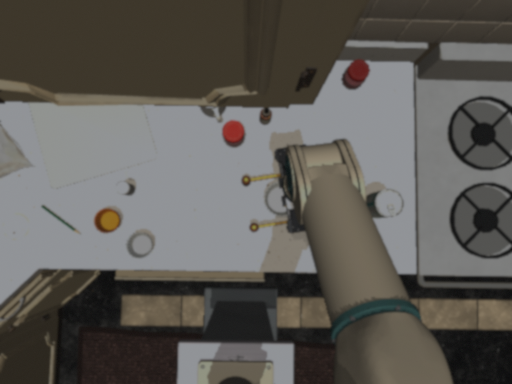

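The side view shows the dish inside the corral. Its rim lies on the overlay at about (368,178) in the zoomed picture, and the fingers are clear above it. In the top view the jar (233,132), tin (387,203) and shaker (125,187) stand where they were. I'm handing in now.

```bash
python3 -c "
from plant import env
print(env.sign_off())"
```

```text
the job is handed in; nothing more can be done
None
```

The dish is inside the corral and the job is handed in; no verdict was reported. I lowered the nearly closed fingers into the dish and pushed on the inner side of its wall. First I brought it onto the corral's middle line, then straight in between the front posts, and then I backed off and lifted clear.

**Dish position:** my last fit in the side view puts its centre about 88 mm behind the front posts and within 1 mm of the middle line. It looks flat, and the fingers are well above it. The network's point read 8 mm off the middle line (88 mm inward), which disagrees with the fit sideways but is still inside the 30 mm limit.

**Path through the opening:** the overlay pictures showed the dish centred between the posts. The force readings after each move stayed below about 3 N, so it did not press on them.

**Bystanders:** by eye the jar, tin and shaker stand where they were in both views. The network's points for them shifted by up to about 5 pixels between start and end, which I took as its scatter.

**Not checked:** in the top view the arm hid part of the dish and corral, so the dish's final position rests on the side camera alone. Time used was about 10 s of the 51 s allowed.

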